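# Roll a cylinder mirror into its pocket with a paddle

## Task

Pick up the small paddle and use it to roll the polished steel cylinder gently and slowly along its black track until it drops into the pocket in front of the end stop; the gripper itself must not touch the polished cylinder, and the cylinder must stay in the track. Then stand the paddle upright on the table, off the track, and let go of it.

Things in the scene. Friction and masses are not known exactly. Their poses are not given: they have to be found in the camera images.
- paddle_grip (a point): Loose paddle: white block (28 mm along x, 48 along y, 26 high) standing on the table, with a 20 mm square aluminium handle up to 91 mm. This point: on the handle's centre line, 70 mm above the block's underside, 21 mm below the handle's top; z up. Either face across x (14 mm from the centre line) pushes. 0.12 kg. Bystanders near it (black cube, black tube) are at most 40 mm high.
- roller_center (a point): Centre of the loose polished steel cylinder, 24 mm in diameter, 60 mm long, about 0.15 kg, lying across the black track and rolling freely on its level floor, 120 to 180 mm short of the seat at the start. The floor is 10 mm above the table, so this centre is at 22 mm. Its y is the cylinder's axis; x and z turn as it rolls.
- nest (a point): Cylinder's centre when seated in the pocket (+-1 mm in x), 18 mm above the table. x: along the fixed track to the end stop, y across, z up. From here floor x -257 (open end) to -10 mm; pocket, 4 mm lower, -10 to +13; then the stop, 30 mm high. It drops in past x = -10. Rails 66 mm apart inside, 20 mm high above the table; the paddle's block fits between when its x lies along the track.
- post_top (a point): Not to be handled, only to be kept clear of: the top, 240 mm above the table, of the tall fixed optics post that stands beyond the direct way between the paddle and the track's end stop; it fills about 35 mm round its axis all the way up. The screen on the left, at 200 to 325 mm height, is fixed too.
Mind the look-alikes: they are no part of the job. What is shaped like the part that bears paddle_grip but orange is not meant.

How it is judged:
On the way, in this order (a step that is already met when the one before it is completed fails the run):
1. the paddle is picked up (height (world z) of paddle_grip above 0.085 m), for 0.1 s.
2. the cylinder lies in the pocket (horizontal distance between roller_center and nest below 0.01 m and z of roller_center in the frame of nest below 0.002 m and angle between the y axis of roller_center and the y axis of nest, either way round below 0.175 rad), for 0.2 s.
At the end, for the whole second after the job is handed in: The cylinder rests in the pocket (centre within 10 mm of its seat, dropped to within 2 mm of its seated height, square to the track within 10 degrees) and the paddle stands upright (within 10 degrees) on the table, off the track, both at rest (all of step 2 and linear speed of each of roller, paddle below 0.02 m/s and height (world z) of paddle_grip below 0.075 m and angle between paddle_grip's own z axis and vertical below 0.175 rad); the robot touches nothing.
It fails at once if the gripper or arm touches the cylinder (contact force between roller and the fingers above 0.3 N or contact force between roller and the arm above 0.3 N).
It fails at once if the cylinder is knocked along faster than 0.45 m/s (linear speed of roller above 0.45 m/s).
It fails at once if the cylinder leaves the track (height (world z) of roller_center above 0.045 m or height (world z) of roller_center below 0.014 m).
It also fails if it takes over 51 s, if anything falls off the work surface, if the arm or the gripper's body presses on something with over 40 N, if the wrist force passes 120 N, or if a joint passes its speed limit or range.

## Robot

A 7-joint arm with a two-finger parallel gripper is mounted at the origin on a cart in front of the work surface, level with it; the furniture and walls round the work are solid. World frame = base frame: x ahead of the robot, y to its left, z up, the work surface at z = 0. Lengths are in m, angles in rad, forces in N, time in s.
With the tool pointing down it reaches from about 0.425 to 0.8 m from the base axis. Payload 8.3 kg.
Tool frame: the origin (TCP) lies between the finger pads; the fingertips stand 17 mm ahead of it and the grasp point (between the pads) lies 2 mm behind it; z points along the fingers, y is the direction in which the jaws open and shut (so a half turn about z gives the same grasp; the last joint's range is limited). The gripper opens to 85 mm and grips with 20 to 120 N. Pads are 22 mm wide; open, the fingers measure 114 mm over their backs; the gripper's body (76 mm by 85 mm) begins 54 mm behind the grasp point. The pads swing forward as they close: fully open they stand 13 mm farther back than shut.
Start: joints at [1.101, 0.383, 0.016, 1.37, -0.006, 1.388, -0.046], TCP at [0.247, -0.574, 0.225] pointing down, gripper open.
Joint ranges: [-2.95, 2.95], [-0.25, 2.06], [-1.52, 1.56], [0.18, 2.33], [-1.44, 4.58], [0.02, 2.06], [-3.01, 3.01]. Speed limits (rad/s): [2.39, 2.39, 3.01, 3.01, 3.14, 3.14, 3.14].

## Interface

Orientations are given as a unit quaternion [w, x, y, z].
In Python, from workcell import get_obs, grab_frame, job gives the robot as it stands. The module is installed in compiled form; this text tells all that it offers.
- The arm moves only by the shell command python3 -m handwheel 'ROWS' [FORCE]. ROWS is JSON, a list of rows, each a list of 7 numbers: the shift along the world's x, y, z in cm, then the turn, a rotation vector about the world's x, y, z in rad, then the opening in per cent of the stroke, from 0 (shut) to 100 (fully open). A call has exactly 5 rows; each row shifts and turns the commanded pose from where the row before left it; what a row does not reach is not made up. A row lasts 1/10 s, in which the tool goes at most 50 mm and 8.59 degrees, less where a joint would pass 70% of its speed; a pose out of reach is approached as far as the arm can. A call is refused whole if a number of a shift passes 5 or a number of a turn 0.15, either way. A call with a gripper value outside its range is refused whole. The fingers move at their own pace and stop on an object; FORCE is the grip in N (left out, the last holds). Time passes only in rows, so rows that do not move let the fingers close, or fill a call up. It gives the time, the measured TCP pose, the force and the opening at its end, in the units of the state.
- get_obs(): the state, without advancing time (a new reading comes with each control period).
- grab_frame(name): name is "side" or "top"; returns a dict with "img" (384x512x3 uint8, blue, green, red), "camera_matrix" (3x3 intrinsics, pixels), "dist_coeffs" ([k1, k2, p1, p2, k3] as OpenCV has them; the pictures are not rectified), "R" (3x3) and "t" (3): a world point X has camera coordinates R X + t. Camera axes: x right, y down, z forward; pixel columns grow to the right and rows downward; lengths in m; the calibration is good to about 2 mm. A picture is of the moment at which its call begins. There is no depth.
- job.close_job(): hands the job in, once; it reports no verdict.
The state is a dict: "time_s": time; "qpos": joint angles; "qvel": joint speeds; "joint_torque": joint torques, N m; "tcp_pos": TCP position; "orientation": TCP orientation; "ft_force": force on the tool from outside, world axes, zero at the start; "ft_torque": the same for the moment, N m; "gripper_width": finger opening in m.
Only numpy, scipy, OpenCV 4.12 (cv2) and the standard library are available. Lean on these libraries where they do the work, as an engineer would, in place of code of your own. Each camera call takes 0.05 s, during which the arm holds its last target. There are 200 camera calls.

## Working session

There is one attempt and no reset: what is moved stays moved. The work goes in short steps, Python scripts to look and compute and a shell command to move; the robot and the scene stay as the last step left them, time stands still between calls to the robot, and variables do not carry over. Pictures are saved under pics/ and viewed, on a budget of 10 in all, crops included, one or two more only if the job needs it, and the job is handed in when it is done.

```bash
mkdir -p pics; cat > h.py <<'E'
import numpy as np, cv2
from workcell import get_obs, grab_frame, job
def ray(f,u,v,z):
    p=cv2.undistortPoints(np.array([[[u,v]]],float),np.array(f["camera_matrix"]),np.array(f["dist_coeffs"]))[0,0]
    R=np.array(f["R"]);t=np.array(f["t"]);c=-R.T@t;d=R.T@np.array([p[0],p[1],1.])
    return c+d*(z-c[2])/d[2]
def proj(f,X):
    R=np.array(f["R"]);r,_=cv2.Rodrigues(R)
    return cv2.projectPoints(np.array(X,float).reshape(-1,3),r,np.array(f["t"],float),np.array(f["camera_matrix"]),np.array(f["dist_coeffs"]))[0][:,0]
E
python3 - <<'E'
from h import *
import pickle
o=get_obs();print(o["time_s"],o["tcp_pos"],o["orientation"],o["gripper_width"])
fs={n:grab_frame(n) for n in("side","top")}
pickle.dump(fs,open("f0.pkl","wb"))
for n,f in fs.items():
    cv2.imwrite(f"pics/{n}0.png",cv2.resize(f["img"],(800,600)))
    R=np.array(f["R"]);print(n,-R.T@np.array(f["t"]),R[2])
E
```

```text
0.0 [ 0.24710177 -0.57352788  0.22367334] [-9.37638064e-04  9.79376747e-01  2.02040217e-01 -2.42798775e-04] 0.08558218345776018
side [ 0.34596247 -0.9158869   0.53749044] [ 0.16516785  0.8920127  -0.42075281]
top [ 0.37860113 -0.13252377  1.27345625] [ 0.10406276  0.00121357 -0.99456999]
```

View pics/top0.png

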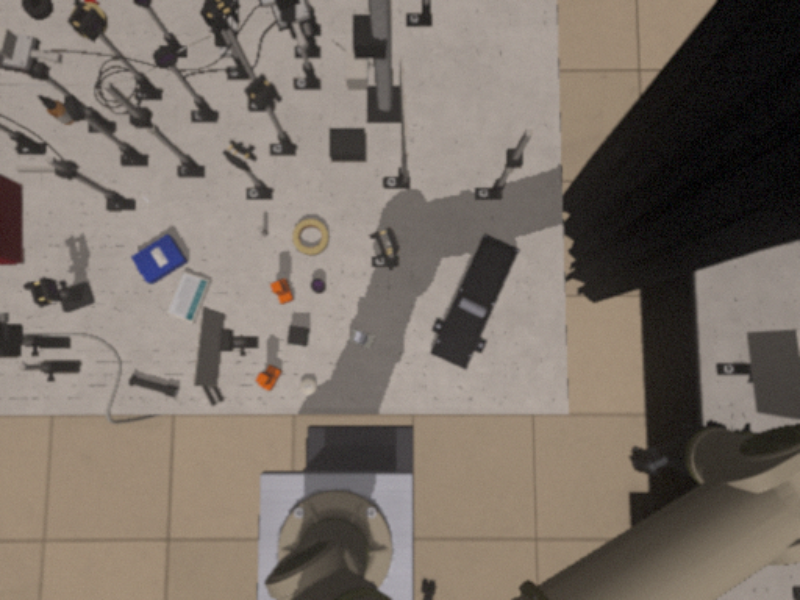

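View pics/side0.png

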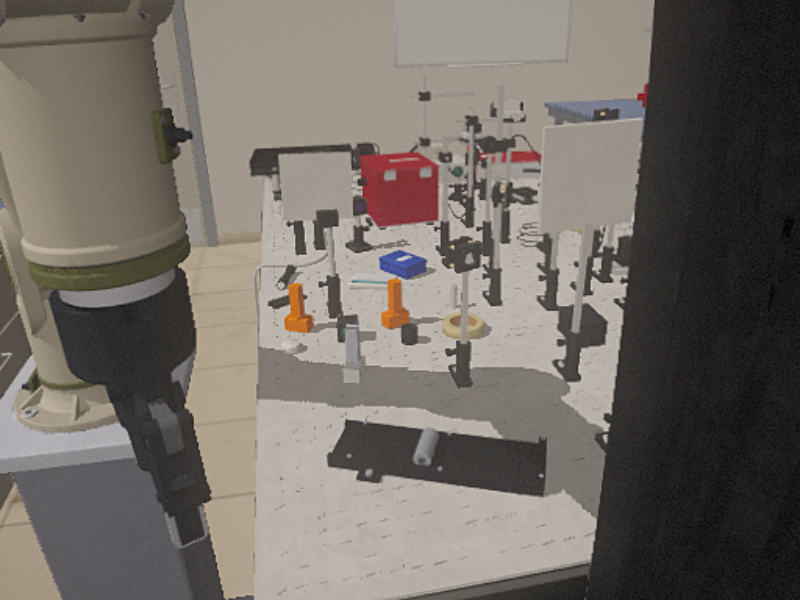

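Top view (800x600): the white block with an aluminium handle is at (362,338), or (352,355) in the side view. It could be confused with the orange twins at (282,291) and (268,377), and the small white knob at (308,384). I choose (362,338). The track runs from (450,350) to (500,245), with the roller at (473,307). Next is a close crop of both.

```bash
python3 - <<'E'
from h import *
import pickle
fs=pickle.load(open("f0.pkl","rb"))
t=fs["top"]["img"][140:245,205:345]; s=fs["side"]["img"][190:325,200:360]
a=cv2.resize(t,(800,600),interpolation=cv2.INTER_CUBIC); a=cv2.convertScaleAbs(a,alpha=1.6,beta=20)
b=cv2.resize(s,(711,600),interpolation=cv2.INTER_CUBIC); b=cv2.convertScaleAbs(b,alpha=1.6,beta=20)
cv2.imwrite("pics/tc.png",a);cv2.imwrite("pics/sc.png",b)
E
```

```text
(no output)
```

View pics/tc.png

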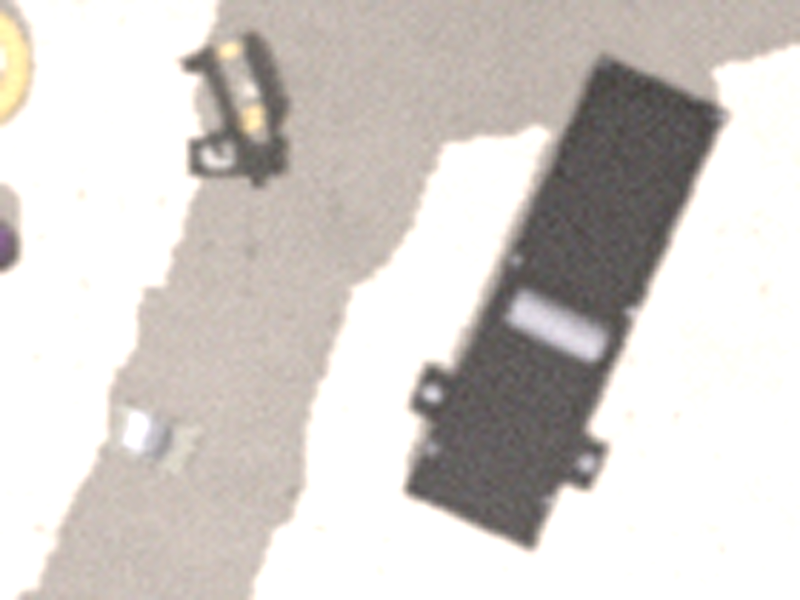

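View pics/sc.png

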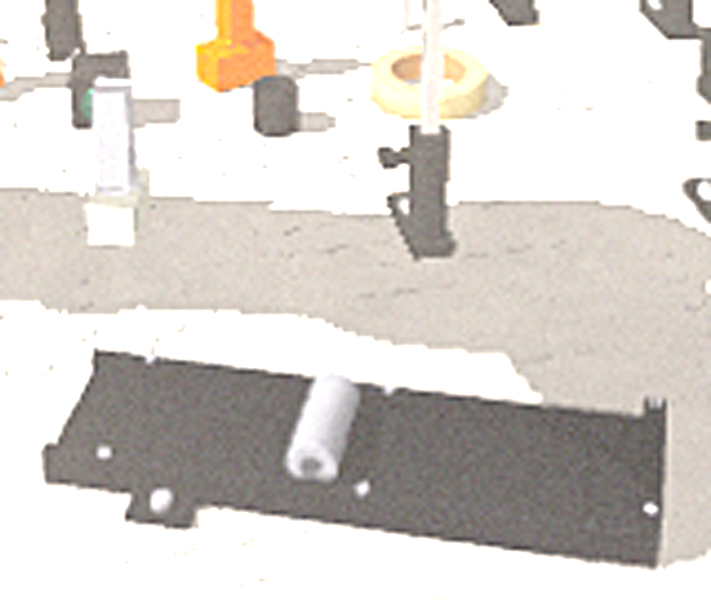

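```bash
python3 - <<'E'
from h import *
import pickle
fs=pickle.load(open("f0.pkl","rb"));f=fs["top"];s=fs["side"]
T=lambda u,v,z:ray(f,205+u/5.714-.4,140+v/5.714-.4,z)[:2]
S=lambda u,v,z:ray(s,200+u/4.444-.4,190+v/4.444-.4,z)[:2]
FL,FR=T(603,55,.03),T(728,112,.03);NL,NR=T(405,490,.02),T(533,548,.02)
print("corners",FL,FR,NL,NR)
m1,m0=(FL+FR)/2,(NL+NR)/2;d=m1-m0;print("len",np.linalg.norm(d),"ang",np.arctan2(d[1],d[0]),np.linalg.norm(FL-FR),m0,m1)
dl=FL-NL;dr=FR-NR;print(np.arctan2(dl[1],dl[0]),np.arctan2(dr[1],dr[0]))
r=np.array([T(512,305,.03),T(605,345,.03),T(558,325,.034)]);print("roller",r)
print("axis dir",np.arctan2(*(r[0]-r[1])[::-1]))
u=d/np.linalg.norm(d);n=np.array([-u[1],u[0]])
print("roller from near end",(r[2]-m0)@u,(r[2]-m0)@n,"to far",(m1-r[2])@u)
# side check
print("side: near-far corner",S(97,352,.02),"near NR",S(45,447,.02),"stopFR base",S(660,566,0.),"stop top L",S(655,398,.03))
print("paddle handle top T",T(145,433,.091),"block corners S",S(87,243,0),S(133,244,0),S(113,82,.091))
b=T(188,455,.026);print("block top right",b,T(120,410,.026))
# handle mask
a=f["img"][205:225,220:242].astype(int)
for row in a.sum(2)//3: print(*row)
E
```

```text
corners [ 0.65313783 -0.31392593] [ 0.61926398 -0.38583707] [ 0.40112581 -0.19729408] [ 0.36787701 -0.27039909]
len 0.2771583224649555 ang -0.43196850225509736 0.07948993657330637 [ 0.38450141 -0.23384659] [ 0.6362009 -0.3498815]
-0.43344950161862555 -0.43048178791122793
roller [[ 0.50691676 -0.2591548 ]
 [ 0.48370973 -0.31223398]
 [ 0.49492553 -0.2849461 ]]
axis dir 1.158625015662073
roller from near end 0.12167421997680594 -0.00017559894757498008 to far 0.15548410248814948
side: near-far corner [ 0.39943553 -0.20146805] near NR [ 0.36707508 -0.26958511] stopFR base [ 0.62207311 -0.3853426 ] stop top L [ 0.64880976 -0.31069072]
paddle handle top T [ 0.43103554 -0.05240443] block corners S [ 0.4082964  -0.06826447] [ 0.43397108 -0.07531202] [ 0.43103159 -0.04797557]
block top right [ 0.42126104 -0.0727195 ] [ 0.44715446 -0.03356847]
164 163 163 160 149 121 107 110 112 111 112 111 112 112 108 109 109 109 114 112 110 111
163 166 164 161 145 118 107 105 109 107 107 112 109 108 111 114 113 110 112 110 112 112
169 161 162 150 128 112 109 107 107 109 110 108 109 107 110 111 111 112 112 111
[... 789 characters left out ...]
05 110
165 161 146 124 116 118 134 156 159 148 123 113 104 89 90 110 119 121 114 101 105 110
164 150 123 108 114 118 115 127 141 139 121 110 94 87 96 111 120 121 119 108 106 111
160 149 116 104 109 109 112 117 123 119 104 99 91 94 111 119 122 115 105 104 112 111
162 141 121 106 108 110 107 110 112 105 109 105 98 106 116 119 117 110 102 107 109 109
151 126 111 109 110 110 108 105 106 105 106 99 108 115 121 119 120 105 105 111 109 110
143 116 108 108 110 107 112 109 109 108 110 104 107 113 110 121 115 109 106 109 113 109
123 113 105 110 108 110 110 107 109 107 106 108 108 114 105 109 113 111 106 110 112 109
109 111 109 110 109 110 106 104 107 108 112 114 110 108 107 110 109 111 108 109 108 107
```

```bash
python3 - <<'E'
from h import *
import pickle
fs=pickle.load(open("f0.pkl","rb"));s=fs["side"];f=fs["top"]
print("post base",ray(s,200+432/4.444,190+250/4.444,0)[:2],"top view post top",ray(f,205+230/5.714,140+50/5.714,.24)[:2])
E
python3 -m handwheel '[[1.8,3.5,0,0,0,0.06,100],[1.8,3.5,0,0,0,0.06,100],[1.8,3.5,0,0,0,0.06,100],[1.8,3.5,0,0,0,0.06,100],[1.8,3.5,0,0,0,0.06,100]]' 60
python3 -m handwheel '[[1.2,3.5,0,0,0,0.06,100],[1.2,3.5,0,0,0,0.06,100],[1.2,3.5,0,0,0,0.06,100],[1.2,3.5,0,0,0,0.06,100],[1.2,3.5,0,0,0,0.06,100]]'
python3 -m handwheel '[[0.6,3.5,0,0,0,0.06,100],[0.6,3.5,0,0,0,0.06,100],[0.6,3.5,0,0,0,0.06,100],[0.6,3.5,0,0,0,0.06,100],[0.6,3.5,0,0,0,0.06,100]]'
```

```text
post base [ 0.59865813 -0.12243726] top view post top [ 0.60857348 -0.10387778]
time_s: 0.6
tcp_pos: [0.3377, -0.3973, 0.2243]
orientation: [-0.0, 0.938, 0.347, -0.0]
ft_force: [0.2, -0.3, 0.5]
gripper_width: 0.0853
time_s: 1.1
tcp_pos: [0.3973, -0.2224, 0.2244]
orientation: [-0.0, 0.875, 0.484, -0.0]
ft_force: [0.1, -0.6, -0.3]
gripper_width: 0.0855
time_s: 1.6
tcp_pos: [0.4271, -0.0475, 0.2245]
orientation: [-0.0, 0.793, 0.609, -0.0]
ft_force: [0.6, 0.2, 0.4]
gripper_width: 0.0856
```

```bash
python3 -m handwheel '[[0.3,-0.2,-2,0,0,0,100],[0,0,-2,0,0,0,100],[0,0,-2,0,0,0,100],[0,0,-2,0,0,0,100],[0,0,-1,0,0,0,100]]'
python3 - <<'E'
from h import *
import pickle
fs={n:grab_frame(n) for n in("side","top")};pickle.dump(fs,open("f1.pkl","wb"))
s=fs["side"]["img"][150:270,150:310];a=cv2.convertScaleAbs(cv2.resize(s,(800,600),interpolation=cv2.INTER_CUBIC),alpha=1.4,beta=15)
cv2.imwrite("pics/s1.png",a)
E
```

```text
time_s: 2.1
tcp_pos: [0.4291, -0.0508, 0.1329]
orientation: [-0.001, 0.794, 0.608, -0.001]
ft_force: [0.7, 0.2, 1.0]
gripper_width: 0.0857
```

View pics/s1.png

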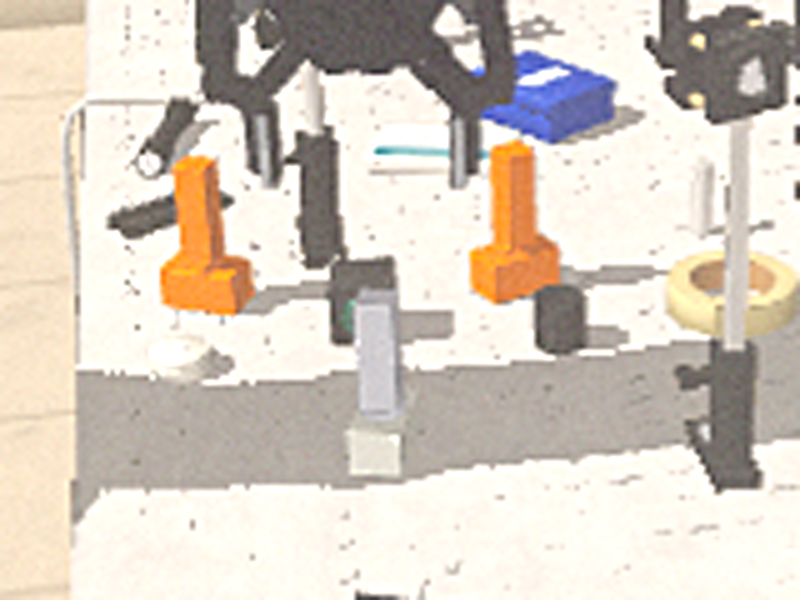

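The fingers at (262,165) and (463,165) straddle the handle, whose top is at (378,292). The choice is confirmed: white block, aluminium handle. The orange twins are at (197,240) and (515,225). Descend and close.

```bash
python3 -m handwheel '[[0,0,-1.5,0,0,0,100],[0,0,-1.5,0,0,0,100],[0,0,-1.5,0,0,0,100],[0,0,-1.5,0,0,0,100],[0,0,-0.5,0,0,0,100]]'
python3 -m handwheel '[[0,0,0,0,0,0,60],[0,0,0,0,0,0,40],[0,0,0,0,0,0,20],[0,0,0,0,0,0,0],[0,0,0,0,0,0,0]]' 60
python3 -m handwheel '[[0,0,0,0,0,0,0],[0,0,0,0,0,0,0],[0,0,0,0,0,0,0],[0,0,0,0,0,0,0],[0,0,0,0,0,0,0]]' 60
python3 -m handwheel '[[0,0,1,0,0,0,0],[0,0,1.5,0,0,0,0],[0,0,1.5,0,0,0,0],[0,0,1,0,0,0,0],[0,0,0,0,0,0,0]]' 60
python3 - <<'E'
from h import *
import pickle
fs={n:grab_frame(n) for n in("side","top")};pickle.dump(fs,open("f2.pkl","wb"))
s=fs["side"]["img"][150:270,150:310];a=cv2.convertScaleAbs(cv2.resize(s,(800,600),interpolation=cv2.INTER_CUBIC),alpha=1.4,beta=15)
cv2.imwrite("pics/s2.png",a)
E
```

```text
time_s: 2.7
tcp_pos: [0.4301, -0.051, 0.0694]
orientation: [-0.0, 0.794, 0.608, -0.0]
ft_force: [0.0, -0.1, 0.9]
gripper_width: 0.085
time_s: 3.2
tcp_pos: [0.431, -0.0511, 0.0706]
orientation: [0.001, 0.794, 0.608, 0.0]
ft_force: [-1.5, -0.4, 2.9]
gripper_width: 0.0184
time_s: 3.7
tcp_pos: [0.4309, -0.0511, 0.0705]
orientation: [0.001, 0.794, 0.608, 0.0]
ft_force: [-1.4, -0.5, 5.5]
gripper_width: 0.0187
time_s: 4.2
tcp_pos: [0.4313, -0.0511, 0.1213]
orientation: [0.001, 0.794, 0.608, 0.001]
ft_force: [-0.7, 0.1, -1.1]
gripper_width: 0.0186
```

View pics/s2.png

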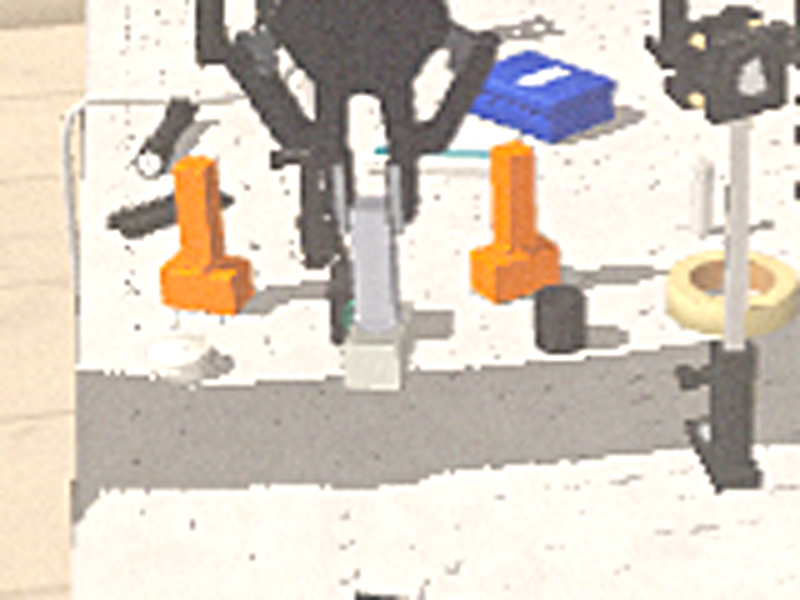

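```bash
python3 - <<'E'
from h import *
import pickle
s=pickle.load(open("f2.pkl","rb"))["side"]
P=lambda u,v,z:ray(s,150+u/5-.4,150+v/5-.4,z)[:2]
a,b=P(346,386,.0507),P(401,389,.0507);print(a,b,np.linalg.norm(a-b),np.arctan2(*(b-a)[::-1]))
d=(b-a)/np.linalg.norm(b-a);print("centre",(a+b)/2+.024*np.array([.258,.966]))
E
python3 -m handwheel '[[0.1,-1.5,0,0,0,-0.017,0],[0.1,-2.3,0,0,0,-0.017,0],[0.1,-2.3,0,0,0,-0.017,0],[0.1,-2.3,0,0,0,-0.017,0],[0.1,-2.3,0,0,0,-0.017,0]]' 60
python3 -m handwheel '[[0.1,-2.3,0,0,0,-0.017,0],[0.1,-2.3,0,0,0,-0.017,0],[0.1,-2.3,0,0,0,-0.017,0],[0.0,-2.1,0,0,0,-0.017,0],[0,-1.1,0,0,0,-0.018,0]]' 60
python3 - <<'E'
from h import *
import pickle
fs={n:grab_frame(n) for n in("side","top")};pickle.dump(fs,open("f3.pkl","wb"))
s=fs["side"]["img"][190:325,190:370];a=cv2.convertScaleAbs(cv2.resize(s,(800,600),interpolation=cv2.INTER_CUBIC),alpha=1.5,beta=20)
cv2.imwrite("pics/s3.png",a)
E
```

```text
[ 0.41061562 -0.06760891] [ 0.43704652 -0.07692501] 0.028024678973927356 -0.3388735115386771
centre [ 0.43002307 -0.04908296]
time_s: 4.8
tcp_pos: [0.4349, -0.16, 0.1191]
orientation: [-0.0, 0.82, 0.573, -0.0]
ft_force: [1.1, -0.3, -1.0]
gripper_width: 0.0184
time_s: 5.3
tcp_pos: [0.4379, -0.2617, 0.1195]
orientation: [0.0, 0.844, 0.536, -0.0]
ft_force: [-0.6, 0.9, -0.8]
gripper_width: 0.0185
```

View pics/s3.png

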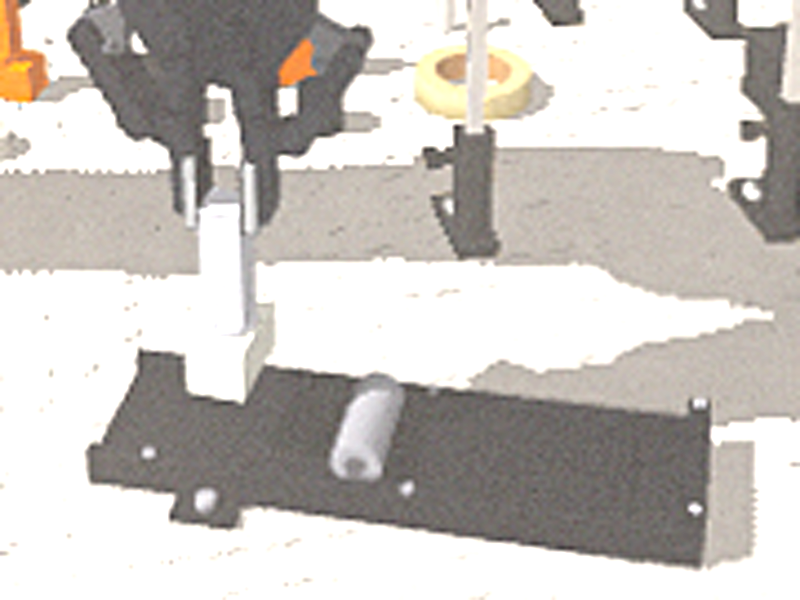

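The held paddle's bottom front edge runs from (186,390) to (243,402), over the track and clear behind the roller at (365,430). I'll check its offset from the centre line.

```bash
python3 - <<'E'
from h import *
import pickle
s=pickle.load(open("f3.pkl","rb"))["side"]
P=lambda u,v,z:ray(s,190+u/4.444-.4,190+v/4.444-.4,z)[:2]
m0=np.array([.3845,-.23385]);u=np.array([.908,-.419]);n=np.array([.419,.908])
a,b=P(186,390,.0489),P(243,402,.0489);c=(a+b)/2+.024*n
print(a,b,np.linalg.norm(a-b),np.arctan2(*(b-a)[::-1]),c,"s,n:",(c-m0)@u,(c-m0)@n)
t=np.array([.4379,-.2617]);print("tcp s,n",(t-m0)@u,(t-m0)@n)
r=(P(333,462,.022)+P(381,470,.022))/2;print("roller near face",r,(r-m0)@u,(r-m0)@n)
# side-view track centre line
q=[P(140,352,.02),P(90,450,.02)];print([((x-m0)@u,(x-m0)@n) for x in q])
E
```

```text
[ 0.41292703 -0.27485922] [ 0.43686057 -0.28928148] 0.027943082621740178 -0.542326335821803 [ 0.4349498  -0.26027835] s,n: 0.056881895857302744 -0.00285847459644444
tcp s,n 0.06015635 -0.0029131999999999865
roller near face [ 0.4841733  -0.31200795] 0.12325153587221671 -0.029204303289501778
[(np.float64(-0.0007142935694094381), np.float64(0.03551008109716351)), (np.float64(0.00012581082753957456), np.float64(-0.041731090576773405))]
```

```bash
python3 -m handwheel '[[0.04,0.09,-1,0,0,0.02,0],[0,0,-1,0,0,0.02,0],[0,0,-1,0,0,0,0],[0,0,-0.5,0,0,0,0],[0,0,0,0,0,0,0]]' 60
python3 -m handwheel '[[0.18,-0.08,0,0,0,0,0],[0.36,-0.17,0,0,0,0,0],[0.45,-0.21,0,0,0,0,0],[0.45,-0.21,0,0,0,0,0],[0.45,-0.21,0,0,0,0,0]]' 60
python3 -m handwheel '[[0.45,-0.21,0,0,0,0,0],[0.45,-0.21,0,0,0,0,0],[0.45,-0.21,0,0,0,0,0],[0.36,-0.17,0,0,0,0,0],[0.36,-0.17,0,0,0,0,0]]' 60
python3 -m handwheel '[[0.36,-0.17,0,0,0,0,0],[0.36,-0.17,0,0,0,0,0],[0.36,-0.17,0,0,0,0,0],[0.36,-0.17,0,0,0,0,0],[0.36,-0.17,0,0,0,0,0]]' 60
python3 - <<'E'
from h import *
import pickle
fs={n:grab_frame(n) for n in("side","top")};pickle.dump(fs,open("f4.pkl","wb"))
s=fs["side"]["img"][190:325,190:370];a=cv2.convertScaleAbs(cv2.resize(s,(800,600),interpolation=cv2.INTER_CUBIC),alpha=1.5,beta=20)
cv2.imwrite("pics/s4.png",a)
E
```

```text
time_s: 5.9
tcp_pos: [0.4381, -0.2573, 0.0835]
orientation: [-0.001, 0.832, 0.555, -0.0]
ft_force: [0.5, -0.6, 0.1]
gripper_width: 0.0183
time_s: 6.4
tcp_pos: [0.4583, -0.2672, 0.0849]
orientation: [0.0, 0.832, 0.555, 0.0]
ft_force: [0.0, 0.0, -1.2]
gripper_width: 0.0184
time_s: 6.9
tcp_pos: [0.4786, -0.2767, 0.0846]
orientation: [-0.0, 0.832, 0.555, -0.0]
ft_force: [0.6, 0.0, -1.7]
gripper_width: 0.0184
time_s: 7.4
tcp_pos: [0.4966, -0.2852, 0.0847]
orientation: [-0.0, 0.832, 0.555, -0.0]
ft_force: [0.1, 0.6, -1.5]
gripper_width: 0.0181
```

View pics/s4.png

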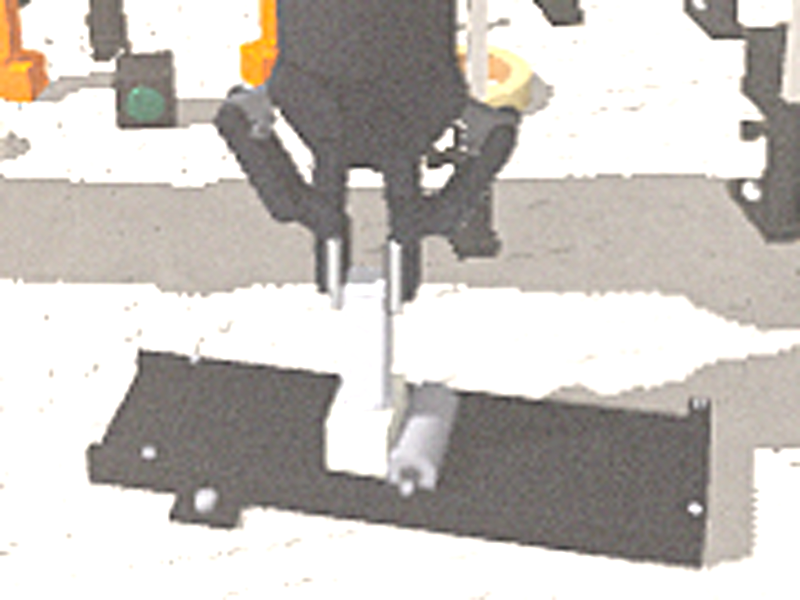

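The roller at (425,440) lies flush and square against the paddle face, inside the rails. Keep pushing at 4 cm/s.

```bash
R='x'; 
python3 -m handwheel '[[0.36,-0.17,0,0,0,-0.01,0],[0.36,-0.17,0,0,0,-0.01,0],[0.36,-0.17,0,0,0,0,0],[0.36,-0.17,0,0,0,0,0],[0.36,-0.17,0,0,0,0,0]]' 60
python3 -m handwheel '[[0.36,-0.17,0,0,0,0,0],[0.36,-0.17,0,0,0,0,0],[0.36,-0.17,0,0,0,0,0],[0.36,-0.17,0,0,0,0,0],[0.36,-0.17,0,0,0,0,0]]' 60
python3 -m handwheel '[[0.36,-0.17,0,0,0,0,0],[0.36,-0.17,0,0,0,0,0],[0.36,-0.17,0,0,0,0,0],[0.36,-0.17,0,0,0,0,0],[0.36,-0.17,0,0,0,0,0]]' 60
python3 -m handwheel '[[0.36,-0.17,0,0,0,0,0],[0.36,-0.17,0,0,0,0,0],[0.36,-0.17,0,0,0,0,0],[0.36,-0.17,0,0,0,0,0],[0.36,-0.17,0,0,0,0,0]]' 60
python3 -m handwheel '[[0.36,-0.17,0,0,0,0,0],[0.36,-0.17,0,0,0,0,0],[0.36,-0.17,0,0,0,0,0],[0.27,-0.13,0,0,0,0,0],[0.27,-0.13,0,0,0,0,0]]' 60
python3 - <<'E'
from h import *
import pickle
fs={n:grab_frame(n) for n in("side","top")};pickle.dump(fs,open("f5.pkl","wb"))
s=fs["side"]["img"][190:325,190:370];a=cv2.convertScaleAbs(cv2.resize(s,(800,600),interpolation=cv2.INTER_CUBIC),alpha=1.5,beta=20)
cv2.imwrite("pics/s5.png",a)
E
```

```text
time_s: 8.0
tcp_pos: [0.5147, -0.2937, 0.0847]
orientation: [-0.0, 0.838, 0.546, 0.0]
ft_force: [0.1, 0.1, -1.1]
gripper_width: 0.0186
time_s: 8.5
tcp_pos: [0.5326, -0.3022, 0.0847]
orientation: [-0.0, 0.838, 0.546, -0.0]
ft_force: [-0.1, -0.2, -0.4]
gripper_width: 0.0186
time_s: 9.0
tcp_pos: [0.5505, -0.3106, 0.0846]
orientation: [-0.0, 0.838, 0.546, -0.0]
ft_force: [-0.3, 0.8, -0.2]
gripper_width: 0.0187
time_s: 9.5
tcp_pos: [0.5686, -0.3192, 0.0847]
orientation: [-0.0, 0.838, 0.546, -0.0]
ft_force: [-1.1, 0.0, -0.7]
gripper_width: 0.0185
time_s: 10.0
tcp_pos: [0.5848, -0.3269, 0.0846]
orientation: [-0.0, 0.838, 0.546, 0.0]
ft_force: [-0.6, 0.4, -0.9]
gripper_width: 0.0186
```

View pics/s5.png

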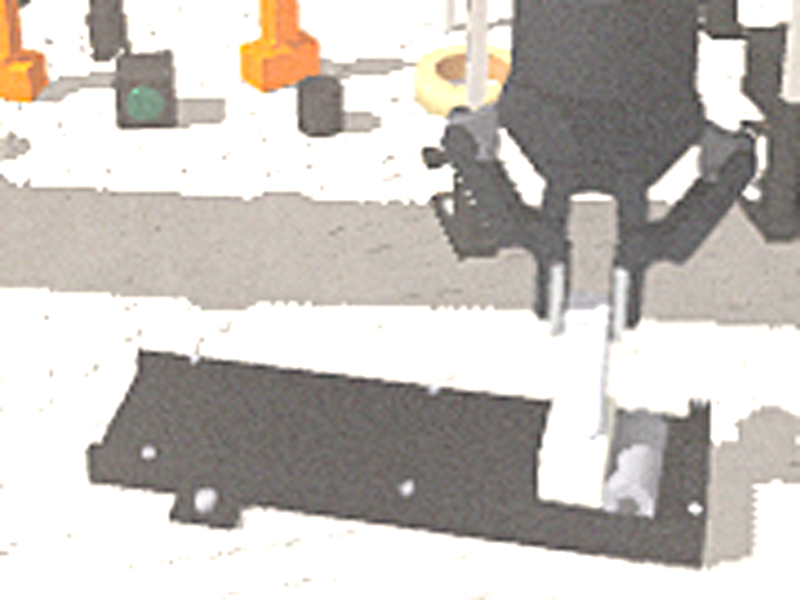

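Roller at (632,480) is about at the edge of the pocket (estimated x ≈ -13 mm). One last centimetre, slowly.

```bash
cd .;
python3 -m handwheel '[[0.2,-0.09,0,0,0,0,0],[0.2,-0.09,0,0,0,0,0],[0.2,-0.09,0,0,0,0,0],[0.2,-0.09,0,0,0,0,0],[0.09,-0.04,0,0,0,0,0]]' 60
python3 -m handwheel '[[0,0,0,0,0,0,0],[0,0,0,0,0,0,0],[-0.2,0.09,0,0,0,0,0],[-0.4,0.18,0,0,0,0,0],[-0.4,0.18,0,0,0,0,0]]' 60
python3 -m handwheel '[[-0.4,0.18,0,0,0,0,0],[-0.4,0.18,0,0,0,0,0],[-0.4,0.18,0,0,0,0,0],[-0.4,0.18,0,0,0,0,0],[0,0,0,0,0,0,0]]' 60
python3 - <<'E'
from h import *
import pickle
fs={n:grab_frame(n) for n in("side","top")};pickle.dump(fs,open("f6.pkl","wb"))
s=fs["side"]["img"][190:325,190:370];a=cv2.convertScaleAbs(cv2.resize(s,(800,600),interpolation=cv2.INTER_CUBIC),alpha=1.5,beta=20)
cv2.imwrite("pics/s6.png",a)
E
```

```text
time_s: 10.6
tcp_pos: [0.5933, -0.3308, 0.0846]
orientation: [-0.0, 0.838, 0.546, -0.0]
ft_force: [-1.6, 0.5, -1.0]
gripper_width: 0.0187
time_s: 11.1
tcp_pos: [0.5833, -0.3261, 0.0848]
orientation: [0.0, 0.838, 0.546, 0.0]
ft_force: [0.0, -0.2, -1.1]
gripper_width: 0.0183
time_s: 11.6
tcp_pos: [0.5669, -0.3189, 0.0848]
orientation: [-0.0, 0.838, 0.546, -0.0]
ft_force: [0.1, 0.4, 0.2]
gripper_width: 0.0185
```

View pics/s6.png

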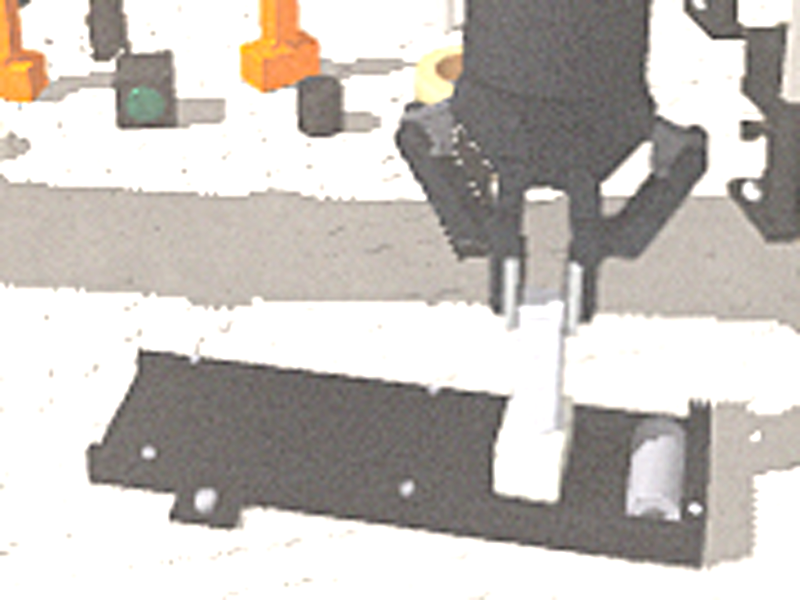

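```bash
python3 - <<'E'
from h import *
import pickle
s=pickle.load(open("f6.pkl","rb"))["side"]
m0=np.array([.3845,-.23385]);u=np.array([.908,-.419]);n=np.array([.419,.908])
for sr,zc in((.257,.018),(.257,.022),(.247,.022)):
  q=[]
  for ds,dn,dz in((0,-.03,-.012),(-.012,-.03,0),(.012,-.03,0),(0,.03,.012)):
    x=m0+u*(sr+ds)+n*(dn-.0015);p=proj(s,[*x,zc+dz])[0];q.append(np.round((p+.4-190)*4.444))
  print(sr,zc,[list(map(int,a)) for a in q])
E
python3 -m handwheel '[[0,0,0.6,0,0,0,0],[0,0,1.2,0,0,0,0],[0,0,1.2,0,0,0,0],[0,0,1,0,0,0,0],[0,0,0.5,0,0,0,0]]' 60
python3 -m handwheel '[[-0.7,1.2,0,0,0,0,0],[-1.2,2.1,0,0,0,0,0],[-1.2,2.1,0,0,0,0,0],[-1.2,2.1,0,0,0,0,0],[-1.2,2.1,0,0,0,0,0]]' 60
python3 -m handwheel '[[-1.2,2.1,0,0,0,0,0],[-1.2,2.1,0,0,0,0,0],[-1.2,2.1,0,0,0,0,0],[-1.0,1.9,0,0,0,0,0],[-0.5,1.0,0,0,0,0,0]]' 60
python3 -m handwheel '[[0,0,-1,0,0,0,0],[0,0,-1.5,0,0,0,0],[0,0,-1.5,0,0,0,0],[0,0,-1,0,0,0,0],[0,0,-0.5,0,0,0,0]]' 60
python3 -m handwheel '[[0,0,0,0,0,0,0],[0,0,0,0,0,0,0],[0,0,0,0,0,0,0],[0,0,0,0,0,0,0],[0,0,0,0,0,0,0]]' 60
```

```text
0.257 0.018 [[655, 538], [629, 513], [685, 521], [665, 410]]
0.257 0.022 [[655, 531], [629, 506], [685, 514], [666, 403]]
0.247 0.022 [[632, 528], [606, 503], [662, 511], [644, 401]]
time_s: 12.2
tcp_pos: [0.5683, -0.3194, 0.1319]
orientation: [0.001, 0.838, 0.546, 0.001]
ft_force: [0.3, 0.4, -0.7]
gripper_width: 0.0186
time_s: 12.7
tcp_pos: [0.5119, -0.2222, 0.1299]
orientation: [0.0, 0.838, 0.546, 0.0]
ft_force: [0.1, 0.2, -0.2]
gripper_width: 0.0188
time_s: 13.2
tcp_pos: [0.4609, -0.1294, 0.1301]
orientation: [0.0, 0.837, 0.547, 0.0]
ft_force: [-0.3, -0.7, -1.6]
gripper_width: 0.0188
time_s: 13.7
tcp_pos: [0.461, -0.1317, 0.0733]
orientation: [-0.001, 0.838, 0.546, -0.001]
ft_force: [0.3, 0.3, -1.6]
gripper_width: 0.0186
time_s: 14.2
tcp_pos: [0.4617, -0.1311, 0.0751]
orientation: [0.0, 0.838, 0.546, 0.0]
ft_force: [-0.8, 0.6, -0.7]
gripper_width: 0.0185
```

The roller's edges, (628,512) and (682,517), match the seated prediction of (629,513) and (685,521). Now lower the paddle to touch the table.

```bash

python3 -m handwheel '[[0,0,-0.1,0,0,0,0],[0,0,-0.1,0,0,0,0],[0,0,-0.1,0,0,0,0],[0,0,-0.1,0,0,0,0],[0,0,0,0,0,0,0]]' 60
python3 -m handwheel '[[0,0,-0.1,0,0,0,0],[0,0,0,0,0,0,0],[0,0,0,0,0,0,0],[0,0,0,0,0,0,0],[0,0,0,0,0,0,0]]' 60
```

```text
time_s: 14.7
tcp_pos: [0.4615, -0.131, 0.0707]
orientation: [-0.0, 0.838, 0.546, 0.0]
ft_force: [0.1, 0.2, -0.7]
gripper_width: 0.0188
time_s: 15.2
tcp_pos: [0.4618, -0.1311, 0.0706]
orientation: [0.0, 0.838, 0.546, 0.0]
ft_force: [-3.0, 1.0, 8.5]
gripper_width: 0.0188
```

Touchdown at 8.5 N, at the same height as the pick. Release and rise.

```bash

python3 -m handwheel '[[0,0,0,0,0,0,25],[0,0,0,0,0,0,35],[0,0,0,0,0,0,50],[0,0,0,0,0,0,75],[0,0,0,0,0,0,100]]' 20
python3 -m handwheel '[[0,0,0,0,0,0,100],[0,0,0,0,0,0,100],[0,0,0,0,0,0,100],[0,0,0.5,0,0,0,100],[0,0,1.5,0,0,0,100]]'
python3 -m handwheel '[[0,0,2,0,0,0,100],[0,0,2,0,0,0,100],[0,0,3,0,0,0,100],[0,0,3,0,0,0,100],[0,0,2,0,0,0,100]]'
python3 -m handwheel '[[0,0,0,0,0,0,100],[0,0,0,0,0,0,100],[0,0,0,0,0,0,100],[0,0,0,0,0,0,100],[0,0,0,0,0,0,100]]'
python3 - <<'E'
from h import *
import pickle
fs={n:grab_frame(n) for n in("side","top")};pickle.dump(fs,open("f7.pkl","wb"))
s=fs["side"]["img"][180:330,180:380];a=cv2.convertScaleAbs(cv2.resize(s,(800,600),interpolation=cv2.INTER_CUBIC),alpha=1.5,beta=20)
cv2.imwrite("pics/s7.png",a)
E
```

```text
time_s: 15.7
tcp_pos: [0.4614, -0.1311, 0.0696]
orientation: [-0.0, 0.838, 0.546, -0.0]
ft_force: [0.1, 0.1, -0.7]
gripper_width: 0.0701
time_s: 16.2
tcp_pos: [0.4604, -0.1308, 0.089]
orientation: [-0.001, 0.838, 0.546, -0.001]
ft_force: [-0.2, -0.1, -0.4]
gripper_width: 0.0857
time_s: 16.7
tcp_pos: [0.4621, -0.1311, 0.2124]
orientation: [0.001, 0.838, 0.546, 0.001]
ft_force: [0.7, 0.5, 0.9]
gripper_width: 0.0853
time_s: 17.2
tcp_pos: [0.461, -0.1309, 0.2089]
orientation: [-0.001, 0.838, 0.546, -0.0]
ft_force: [-0.8, -0.2, -0.1]
gripper_width: 0.0851
```

View pics/s7.png

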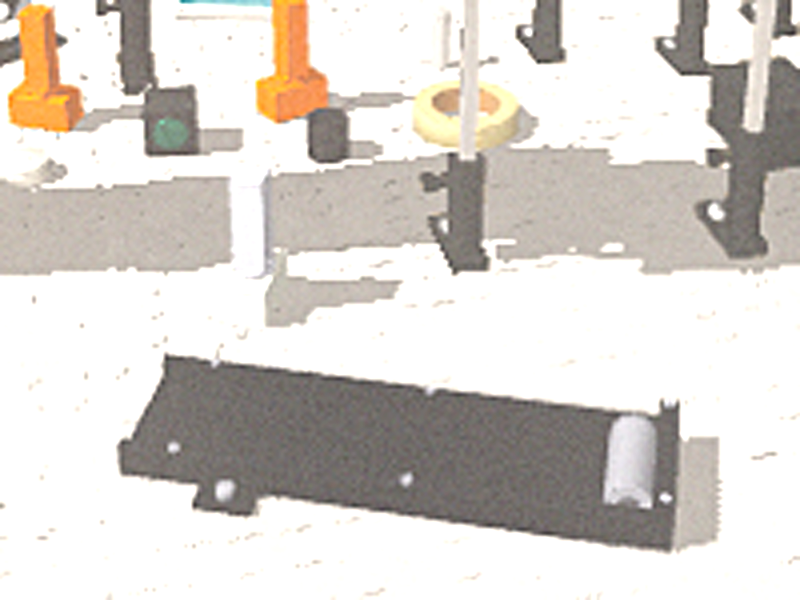

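The paddle stands upright and free at (255,250), off the track, and the roller sits square against the stop at (630,460). Handing in.

```bash
python3 -c "
from workcell import job
print(job.close_job())"
```

```text
the job is handed in; nothing more can be done
None
```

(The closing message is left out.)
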